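# Lay out the hall shelf

### The job

Tidy the hall shelf into a row along its two coasters: stand the round wooden box in the middle of the square slate coaster and gently set the white cat upright on the middle of its lid, lay the black car key flat in the middle of the round cork coaster, and lay the carabiner flat on the shelf midway between the two coasters. Lay the red shoe horn flat behind the carabiner (the side away from the robot), parallel to the row, its middle straight behind the middle of the carabiner and about 8 cm from it. Never tip the cat over, and leave the plant pot, the tea-light glass and the spectacle case where they are.

Things in the scene. Friction and masses are not known exactly. Their poses are not given: they have to be found in the camera images.
- slate: Fixed dark grey square slate coaster, 90 x 90 x 4 mm, flat on the shelf. Origin: centre of its underside. Its y axis lies along the row (towards or away from the cork coaster) and its x axis points across the row, away from the robot; yaw within 0.25 rad of the world's. The cork coaster's centre is always 220 mm from the slate's centre, on the slate's +y or -y side.
- cork: Fixed round brown cork coaster, diameter 90 mm, 4 mm thick. Origin: centre of its underside; same yaw as the slate.
- round_box: Loose round box of pale wood, upright: diameter 64 mm, 45 mm high including its flat lid, with a dark line round it and two dark lines across the lid. The lid is closed and stays closed (one solid body). 130 g. Origin: centre of its underside, z up.
- cat: Loose white porcelain cat figure, sitting upright, 79 mm high. Its body is a straight upright cylinder of diameter 42 mm from 2 to 40 mm height, narrowing to the head above; a curled tail and paws at the foot stand out up to 6 mm but are only seen and give way to the fingers. About 120 g. Origin: centre of its underside, z up, face to its -x.
- car_key: Loose black car key lying flat, 70 (its x) x 34 (its y) x 14 mm (z), with three grey buttons on top. 60 g. Origin: centre of its underside, z up.
- carabiner: Loose steel carabiner lying flat, outline 82 (its x) x 48 (its y) mm, bar 10 mm thick, open in the middle; the two long sides are straight and parallel over the middle 50 mm, so it can be gripped across its 48 mm. 80 g. Origin: middle of its outline, at its underside, z up.
- shoe_horn: Loose red plastic shoe horn lying flat, 150 mm long along its x, handle (24 mm wide, 10 mm high) from x = -75 to x = +25 mm, blade up to 40 mm wide beyond. 50 g. Origin: middle of its length, at its underside, z up; it can be gripped across the handle there.
- plant: Bystander: small terracotta pot with a green succulent, diameter 68 mm, about 100 mm high. Origin: centre of its underside.
- tealight: Bystander: amber tea-light glass, diameter 60 mm, 56 mm high. Origin: centre of its underside.
- glasses_case: Bystander: dark blue spectacle case, 155 (its x) x 58 x 36 mm. Origin: centre of its underside.

How it is judged:
By the outcome, as a careful person would: the job done as asked, in the order asked, and still so for the second after the job is handed in, with the robot touching nothing.
It also fails if it takes over 131 s, if anything falls off the work surface, if the arm or the gripper's body presses on something with over 40 N, if the wrist force passes 120 N, or if a joint passes its speed limit or range.

### The arm

A 7-joint arm with a two-finger parallel gripper is mounted at the origin on the work surface. World frame = base frame: x ahead of the robot, y to its left, z up, the work surface at z = 0. Lengths are in mm, angles in rad, forces in N, time in s.
With the tool pointing down it reaches from about 425 to 825 mm from the base axis. Payload 3.6 kg.
Tool frame: the origin (TCP) lies at the very end of the fingers, on their centre line; the grasp point (between the pads) lies 19 mm behind it; z points along the fingers, y is the line along which they close (so a half turn about z gives the same grasp; the last joint's range is limited). The gripper opens to 93 mm and grips with 3 to 60 N. Pads are 15 mm wide; open, the fingers measure 128 mm over their backs; the gripper's body (75 mm by 188 mm) begins 65 mm behind the grasp point.
Start: joints at [-1.252, 0.615, -0.013, 1.423, 0.008, 1.103, -0.04], TCP at [220.282, 611.504, 218.64] pointing down, gripper open.
Joint ranges: [-3.12, 3.12], [-0.3, 2.06], [-1.34, 1.32], [0.26, 2.42], [-1.36, 4.5], [0.01, 1.98], [-2.84, 2.84]. Speed limits (rad/s): [2.79, 2.79, 3.14, 3.14, 3.14, 3.14, 3.14].

### API

Orientations are given as a unit quaternion [w, x, y, z].
In Python, from station import bot gives the robot as it stands. The module is installed in compiled form; this text tells all that it offers.
- The arm moves only by the tool servo_tool, never from a script. Its argument "moves" is a list of rows, each a list of 2 entries, a list of its own where there are three numbers: the shift along the tool's x, y, z in units of 150 mm (1.0 is 150 mm), then the turn about the tool's z in units of 90 degrees (1.0 is 90 degrees). In form: [[[dx, dy, dz], roll], ...]. A call has 1 to 12 rows; each row is the pose to reach, as a shift and turn from the pose commanded when the call began, along the tool's axes at that moment; what a row does not reach only later rows make up. A row lasts 1/8 s, in which the tool goes at most 62.5 mm and 10.7 degrees, less where a joint would pass 70% of its speed; a pose out of reach is approached as far as the arm can. A call with a number of a shift or a turn outside -1 to 1 is refused whole. A call with a gripper value outside its range is refused whole. "hand" is the finger opening in mm, from 0 to 93, set as the call begins (left out, the last holds). The fingers move at their own pace and stop on an object; "force" is the grip in N (left out, the last holds). Time passes only in rows, so rows that repeat a pose let the fingers close. It gives the time, the measured TCP pose, the force, the opening and the grip force at its end, in the units of the state.
- bot.get_state(): the state, without advancing time (a new reading comes with each control period).
- bot.snapshot(name): name is "side" or "top" or "wrist"; returns the picture (400x640x3 uint8, blue, green, red); there is no depth.
- bot.calibration(name): a dict with "mtx" (3x3 intrinsics, pixels), "k1" (the pictures are not rectified: a ray, as slopes to the right and down, at radius r is drawn at 1 + k1 r^2 times it, then the intrinsics apply), "origin" and "rotation" of the camera in the world. Camera axes: x right, y up, looking along -z (the intrinsics and any distortion apply to the point x, -y, -z); pixel columns grow to the right and rows downward; lengths in mm; the calibration is good to about 2 mm. A picture is of the moment at which its call begins: read the wrist's pose just before it. calibration takes no time and is no camera call; for the wrist camera it gives the pose at the moment of the call.
- bot.close_job(): hands the job in; it is judged then, once.
The state is a dict: "t": time; "joint_pos": joint angles; "qvel": joint speeds; "tau": joint torques, N m; "position": TCP position; "tool_rot": TCP orientation; "wrist_force": force on the tool from outside, world axes, zero at the start; "torque": the same for the moment, N m; "width": finger opening in mm; "finger_force": force on a finger pad.
Only numpy, scipy, OpenCV 4.12 (cv2) and the standard library are available. Lean on these libraries where they do the work, as an engineer would, in place of code of your own. Each camera call takes 0.05 s, during which the arm holds its last target. There are 200 camera calls.

## Working session

There is one attempt and no reset: what is moved stays moved. The work goes in short steps, Python scripts to look and compute and a tool call to move; the robot and the scene stay as the last step left them, time stands still between calls to the robot, and variables do not carry over. Pictures are saved under pics/ and viewed, at most 14 in all, crops included, and the job is handed in when it is done.

Besides the shell and the picture viewer there is one more tool, called after ">>>" as name(argument=value, ...) on one line, values as JSON. servo_tool: Moves the arm, as the interface text tells. Shifts and turns lie within -1 to 1; 1 stands for 150 mm of shift or 90 degrees of turn. Its arguments: {"type":"object","properties":{"moves":{"type":"array"},"hand":{"type":"number"},"force":{"type":"number"}},"required":["moves"]}

```bash
mkdir -p pics
python3 - <<'E'
from station import bot
import cv2,json
s=bot.get_state();print({k:s[k] for k in("t","position","tool_rot","wrist_force","width")})
for n in("top","side","wrist"):
    cal=bot.calibration(n);print(n,cal)
    cv2.imwrite(f"pics/{n}0.png",bot.snapshot(n))
E
```

```text
{'t': 0.0, 'position': array([220.02745605, 610.79762659, 217.50954213]), 'tool_rot': array([-1.99788466e-04,  1.72000673e-01,  9.85096034e-01, -1.23756675e-03]), 'wrist_force': array([ 0.85919981, -0.3281723 ,  0.07146982]), 'width': 92.8566830231389}
top {'mtx': array([[472.92612339,   0.        , 309.80676545],
       [  0.        , 472.92612339, 199.66718211],
       [  0.        ,   0.        ,   1.        ]]), 'k1': -0.04440656297536208, 'origin': array([ 448.85867221,   74.85414788, 1343.66456949]), 'rotation': array([ 0.71334249,  0.03864625, -0.03954485, -0.69863092])}
side {'mtx': array([[511.63855633,   0.        , 313.79613995],
       [  0.        , 511.63855633, 195.83294376],
       [  0.        ,   0.        ,   1.        ]]), 'k1': -0.023231488555567906, 'origin': array([ 290.06045929, -915.55390794,  826.4051162 ]), 'rotation': array([ 0.88817713,  0.43532239, -0.06071106, -0.13397749])}
wrist {'mtx': array([[287.78903439,   0.        , 321.09153467],
       [  0.        , 287.78903439, 197.75914972],
       [  0.        ,   0.        ,   1.        ]]), 'k1': -0.037394711746010154, 'origin': array([145.17540313, 637.38857766, 384.03869458]), 'rotation': array([ 0.80951603, -0.11923727, -0.08259504,  0.56889746])}
```

View pics/top0.png

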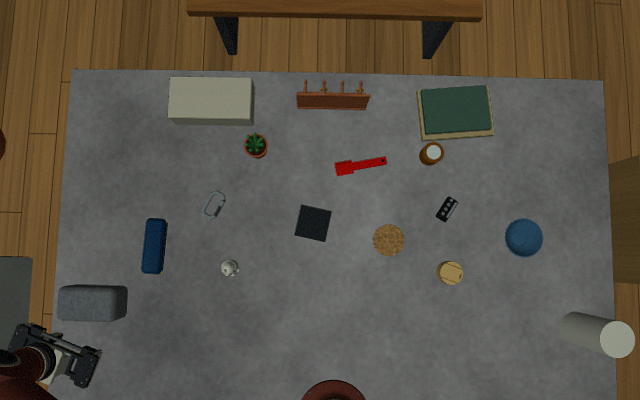

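View pics/side0.png

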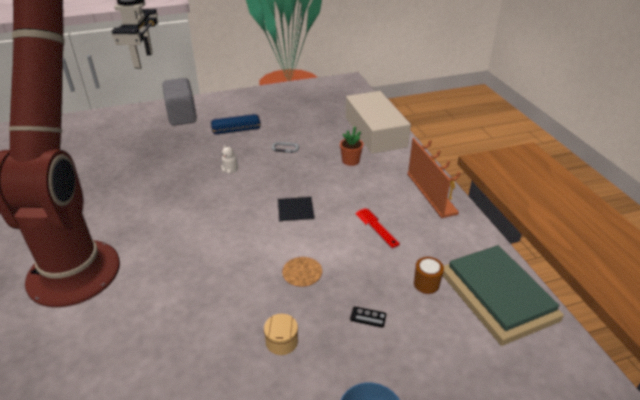

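The top view shows slate (313,223), cork (389,240), box (451,273), cat (230,268), key (447,208), carabiner (215,204), horn (361,165). The side view shows the same things: slate (296,209), cork (302,271), box (281,333), cat (228,160), key (368,317), carabiner (286,148), horn (377,227).

```bash
cat > h.py <<'E'
import numpy as np, cv2
from scipy.spatial.transform import Rotation as R
def rot(q): return R.from_quat(np.r_[q[1:],q[0]])
def ray(cal,px):
    K=cal["mtx"]; d=np.array([(px[0]-K[0,2])/K[0,0],(px[1]-K[1,2])/K[1,1]]); u=d.copy()
    for _ in range(10): u=d/(1+cal["k1"]*(u@u))
    v=rot(cal["rotation"]).apply([u[0],-u[1],-1]); return cal["origin"],v/np.linalg.norm(v)
def plane(cal,px,z):
    o,v=ray(cal,px); return o+v*(z-o[2])/v[2]
def proj(cal,p):
    c=rot(cal["rotation"]).inv().apply(np.asarray(p,float)-cal["origin"]); u=np.array([c[0],-c[1]])/-c[2]
    u=u*(1+cal["k1"]*(u@u)); K=cal["mtx"]; return np.array([K[0,0]*u[0]+K[0,2],K[1,1]*u[1]+K[1,2]])
def tri(c1,p1,c2,p2):
    (a,u),(b,v)=ray(c1,p1),ray(c2,p2)
    s=np.linalg.lstsq(np.c_[u,-v],b-a,rcond=None)[0]; A=a+u*s[0];B=b+v*s[1]
    return (A+B)/2,np.linalg.norm(A-B)
def blob(im,fn,seed,w):
    """largest contour of mask fn(hsv) within the box seed+-w"""
    x,y=map(int,seed); x0,y0=max(x-w,0),max(y-w,0); c=im[y0:y+w,x0:x+w]
    m=fn(cv2.cvtColor(c,cv2.COLOR_BGR2HSV).astype(int)).astype(np.uint8)*255
    m=cv2.morphologyEx(m,cv2.MORPH_CLOSE,np.ones((3,3)))
    cs=cv2.findContours(m,cv2.RETR_EXTERNAL,cv2.CHAIN_APPROX_NONE)[0]
    k=max(cs,key=cv2.contourArea); return (k[:,0,:]+[x0,y0]).astype(np.float32)
def rect(cal,cnt,z):
    """min-area rectangle of a contour on plane z: centre, sides, yaw of long side"""
    P=np.array([plane(cal,p,z)[:2] for p in cnt],np.float32)
    (c,(a,b),_)=r=cv2.minAreaRect(P); q=cv2.boxPoints(r); e=[q[1]-q[0],q[2]-q[1]]
    l=max(e,key=np.linalg.norm); return np.array(c),sorted((a,b)),np.arctan2(l[1],l[0])
def circ(cal,cnt,z):
    P=np.array([plane(cal,p,z)[:2] for p in cnt],np.float32)
    c,r=cv2.minEnclosingCircle(cv2.convexHull(P)); e=cv2.fitEllipse(cv2.convexHull(P)); return np.array(e[0]),np.array(e[1])
dark=lambda h:h[...,2]<70
wood=lambda h:(h[...,1]>75)&(h[...,0]<30)
red=lambda h:(h[...,1]>150)&((h[...,0]<8)|(h[...,0]>172))
white=lambda h:(h[...,2]>140)&(h[...,1]<60)
def go(s,target,yaw=None):
    """shift/turn in move units from state s to the TCP target; yaw = wanted world direction of tool y (mod pi)"""
    Rm=rot(s["tool_rot"]).as_matrix(); d=Rm.T@(np.asarray(target)-s["position"]); y=np.arctan2(Rm[1,1],Rm[0,1]); o=np.round(d/150,3)
    if yaw is None: return o,0
    t=-((yaw-y+np.pi/2)%np.pi-np.pi/2)  # tool z is down
    return o,round(np.degrees(t)/90,3)
E
python3 - <<'E'
from h import *
from station import bot
T,S=(bot.calibration(n) for n in("top","side")); it,is_=(cv2.imread(f"pics/{n}0.png") for n in("top","side"))
for n,f,a,b,w in(("slate",dark,(313,223),(296,209),28),("cork",wood,(389,240),(302,271),26),("box",wood,(451,273),(281,333),26),("cat",white,(230,268),(228,160),20),("key",dark,(447,208),(368,317),24),("horn",red,(361,165),(377,227),35)):
    A,B=blob(it,f,a,w),blob(is_,f,b,w); ma,mb=(cv2.minAreaRect(k)[0] for k in(A,B))
    p,e=tri(T,ma,S,mb); print(n,len(A),len(B),np.round(p),round(e,1),*[np.round(v,2) for v in rect(T,A,{"slate":4,"cork":4,"box":45,"cat":40,"key":14,"horn":8}[n])])
p,e=tri(T,(215,204),S,(287,148));print("carab",p,e)
for n,a,b in(("plant",(256,146),(350,150)),("tea",(433,152),(430,267)),("case",(154,246),(236,124))):print(n,tri(T,a,S,b))
E
```

```text
slate 120 102 [532.  65.   2.] 0.2 [532.4   65.54] [89.94 90.77] 1.37
cork 87 100 [ 488. -150.    1.] 0.4 [ 488.39 -149.57] [86.74 87.38] 0.8
box 71 112 [ 400. -315.   25.] 1.3 [ 401.07 -309.65] [62.49 71.65] 1.57
cat 30 221 [398. 305.  26.] 2.8 [397.53 302.94] [23.62 26.39] 1.06
key 59 87 [ 579. -315.    8.] 0.9 [ 578.52 -313.07] [35.52 72.14] -0.56
horn 120 93 [702. -69.   5.] 0.1 [701.93 -68.7 ] [ 38.9 147. ] -1.37
carab [580.76777409 344.26497807   4.87971853] 2.5512174842584012
plant (array([740.73638633, 229.89265057,  37.2793701 ]), np.float64(4.372850407273215))
tea (array([ 733.46857449, -266.10326366,   53.02748738]), np.float64(0.6347628029258618))
case (array([457.70378439, 508.07433809,  18.78770367]), np.float64(2.723656586186556))
```

View pics/wrist0.png

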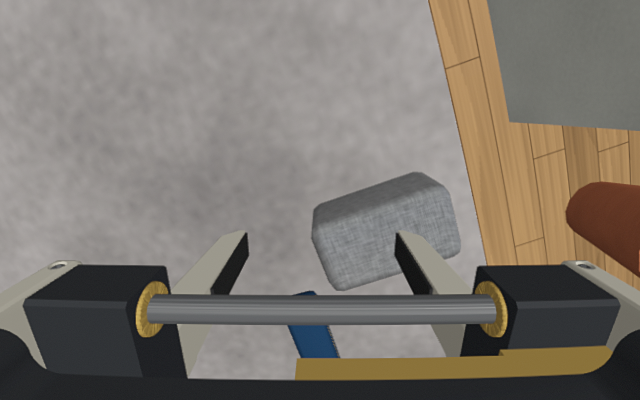

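The wrist view shows only the pouch (385,230) and part of the case (315,330). Next I go towards the box.

>>> servo_tool(moves=[[[-0.97,-0.74,0],0],[[-0.97,-0.74,0],0],[[-0.97,-0.74,0],0],[[-0.97,-0.74,0],0]])

```text
t: 0.65
position: [324.1, 452.3, 218.7]
tool_rot: [0.001, 0.177, 0.984, -0.002]
wrist_force: [-0.3, 1.2, 0.4]
width: 92.9
finger_force: 0.0
```

>>> servo_tool(moves=[[[-0.97,-0.74,0],0],[[-0.97,-0.74,0],0],[[-0.97,-0.74,0],0],[[-0.97,-0.74,0],0]])

```text
t: 1.15
position: [421.9, 299.4, 218.6]
tool_rot: [0.001, 0.177, 0.984, -0.001]
wrist_force: [-0.1, 0.6, -0.2]
width: 92.6
finger_force: 0.0
```

>>> servo_tool(moves=[[[-0.97,-0.74,0],0.78],[[-0.97,-0.74,0],0.78],[[-0.97,-0.74,0],0.78],[[-0.97,-0.74,0],0.78],[[-0.97,-0.74,0],0.78],[[-0.97,-0.74,0],0.78],[[-0.97,-0.74,0],0.78],[[-0.97,-0.74,0],0.78]])

```text
t: 2.15
position: [517.6, 152.6, 218.3]
tool_rot: [-0.0, 0.706, 0.709, -0.0]
wrist_force: [-0.1, 0.4, 0.5]
width: 92.6
finger_force: 0.0
```

Run:
```python
from h import *
from station import bot
s=bot.get_state();print(s["t"],s["position"],s["tool_rot"],rot(s["tool_rot"]).as_matrix().round(3).tolist())
print(go(s,[401,-312,150],0))
c=bot.calibration("wrist");im=bot.snapshot("wrist");cv2.imwrite("pics/w1.png",im)
print(c["origin"],proj(c,[532,65,4]),proj(c,[488,-150,4]), rot(c["rotation"]).apply([0,0,-1]))
```

```text
2.15 [517.60745473 152.64731031 218.25930446] [-4.79940403e-04  7.05567833e-01  7.08642220e-01 -7.44069430e-05] [[-0.004, 1.0, -0.001], [1.0, 0.004, 0.001], [0.001, -0.001, -1.0]]
(array([-3.095, -0.79 ,  0.454]), np.float64(0.003))
[517.77988186 231.71047972 384.73566221] [330.75619946 233.16462831] [302.45973092 351.79385534] [ 3.42573321e-04 -2.86308987e-01 -9.58137280e-01]
```

View pics/w1.png

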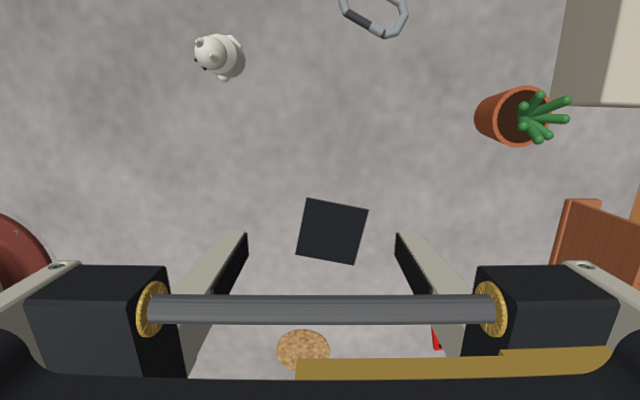

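The wrist view shows the slate (332,231), cork (302,350), cat (215,55), carabiner (373,15) and plant (515,115). Now over to the box.

>>> servo_tool(moves=[[[-0.86,-0.26,0],0],[[-0.86,-0.26,0],0],[[-0.86,-0.26,0],0]])

```text
t: 2.58
position: [477.8, 17.1, 219.1]
tool_rot: [0.0, 0.709, 0.705, -0.001]
wrist_force: [0.4, 0.8, 0.9]
width: 93.0
finger_force: 0.0
```

>>> servo_tool(moves=[[[-0.86,-0.26,0],0],[[-0.86,-0.26,0],0],[[-0.86,-0.26,0],0]])

```text
t: 2.95
position: [439.1, -111.1, 219.1]
tool_rot: [0.001, 0.709, 0.705, -0.0]
wrist_force: [0.6, 1.7, -0.1]
width: 92.8
finger_force: 0.0
```

>>> servo_tool(moves=[[[-0.86,-0.26,0.1],0],[[-0.86,-0.26,0.1],0],[[-0.86,-0.26,0.1],0],[[-0.86,-0.26,0.1],0]])

```text
t: 3.45
position: [402.0, -235.6, 203.4]
tool_rot: [-0.0, 0.707, 0.708, 0.0]
wrist_force: [0.4, 0.8, -0.0]
width: 92.7
finger_force: 0.0
```

Run:
```python
from h import *
from station import bot
s=bot.get_state();print(s["t"],s["position"])
c=bot.calibration("wrist");im=bot.snapshot("wrist");cv2.imwrite("pics/w2.png",im)
p=proj(c,[401,-312,45]);print(p); k=blob(im,wood,p,45)
T=bot.calibration("top");kt=blob(cv2.imread("pics/top0.png"),wood,(451,273),26)
print("tri",tri(c,cv2.minAreaRect(k)[0],T,cv2.minAreaRect(kt)[0]),cv2.minAreaRect(k))
print(circ(c,k,45),"top",circ(T,kt,45))
```

```text
3.45 [ 401.98955075 -235.63251263  203.41807177]
[319.94653347 243.00222439]
tri (array([ 400.24066742, -316.15716355,   22.75658666]), np.float64(0.1771943718431727)) ((319.5, 238.5), (57.0, 49.0), 90.0)
(array([ 400.51031494, -307.85839844]), array([63.3025322 , 77.86853027])) top (array([ 401.15032959, -310.56826782]), array([62.93280792, 73.97679138]))
```

View pics/w2.png

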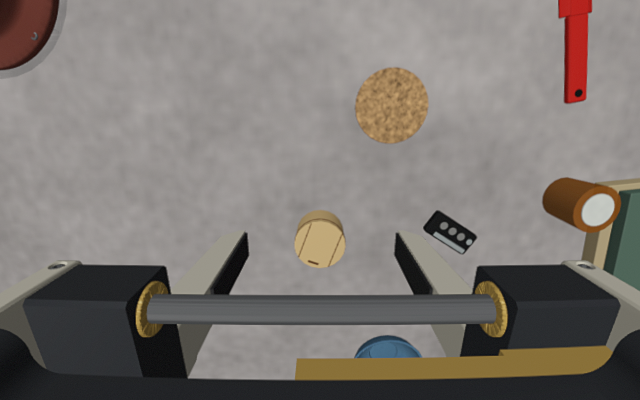

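The wrist view shows the box lid (320,243), cork (391,105), key (450,232), tea-light (585,205) and horn (575,50). I refine the box from its silhouette edges, with the cork and key as well.

Run:
```python
from h import *
from station import bot
s=bot.get_state();c=bot.calibration("wrist");im=cv2.imread("pics/w2.png")
k=blob(im,wood,(320,243),45); b=k[k[:,1].argmax()];t=k[k[:,1].argmin()]
print("box y from lid edge",plane(c,(320,b[1]+.5),45)[1]+32,"foot edge",plane(c,(320,t[1]-.5),0)[1]-32)
low=k[k[:,1]>244];print(circ(c,low,45))
T=bot.calibration("top");it=cv2.imread("pics/top0.png")
kc=blob(im,wood,(391,105),45);print("cork",circ(c,kc,4),tri(c,cv2.fitEllipse(kc)[0],T,cv2.fitEllipse(blob(it,wood,(389,240),26))[0]))
kk=blob(im,lambda h:(h[...,2]<90),(450,232),32);print("key",rect(c,kk,10))
print(go(s,[400.5,-312.5,12],0))
```

```text
box y from lid edge -313.09191979723965 foot edge -314.5005127190076
(array([ 401.09143066, -315.83331299]), array([57.52989197, 61.1601181 ]))
cork (array([ 488.1348877 , -147.81092834]), array([87.7199173 , 88.73799133])) (array([ 487.11250836, -147.75277827,   11.54681931]), np.float64(2.6273688086838822))
key (array([ 578.64349365, -311.63705444]), [33.8280029296875, 74.01872253417969], np.float32(-0.5588673))
(array([-0.521, -0.015,  1.275]), np.float64(0.002))
```

>>> servo_tool(moves=[[[-0.52,-0.01,0.3],0],[[-0.52,-0.01,0.6],0],[[-0.52,-0.01,0.9],0],[[-0.52,-0.01,0.9],0],[[-0.52,-0.01,0.9],0]])

```text
t: 4.12
position: [401.5, -313.8, 70.0]
tool_rot: [0.001, 0.706, 0.708, 0.001]
wrist_force: [0.1, 0.2, -0.1]
width: 93.1
finger_force: 0.0
```

>>> servo_tool(moves=[[[0,0,0.15],0],[[0,0,0.3],0],[[0,0,0.38],0],[[0,0,0.38],0]])

```text
t: 4.62
position: [400.3, -314.6, 12.4]
tool_rot: [0.001, 0.707, 0.707, 0.0]
wrist_force: [0.1, -0.1, 0.1]
width: 92.9
finger_force: 0.0
```

>>> servo_tool(moves=[[[0,0,0],0],[[0,0,0],0],[[0,0,0],0],[[0,0,0],0],[[0,0,0],0],[[0,0,0],0]], hand=50, force=20)

```text
t: 5.38
position: [399.7, -314.9, 12.0]
tool_rot: [0.0, 0.707, 0.707, 0.0]
wrist_force: [0.5, 0.1, 3.4]
width: 62.4
finger_force: 20.0
```

>>> servo_tool(moves=[[[0,0,-0.2],0],[[0,0,-0.4],0],[[0,0,-0.6],0],[[0,0,-0.6],0]])

```text
t: 5.88
position: [400.3, -315.5, 102.9]
tool_rot: [0.002, 0.707, 0.707, 0.0]
wrist_force: [0.2, 0.0, -2.1]
width: 62.6
finger_force: 20.0
```

Run:
```python
from h import *
from station import bot
s=bot.get_state();print(s["t"],s["position"])
c=bot.calibration("wrist");im=bot.snapshot("wrist");cv2.imwrite("pics/w3.png",im[150:350,150:490])
```

```text
5.875 [ 400.33803674 -315.47483112  102.90514205]
```

View pics/w3.png

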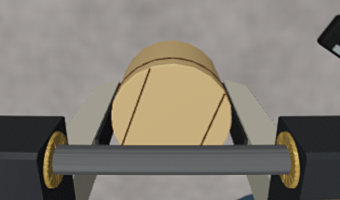

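The crop shows the box firmly held, with its lid (170,103) between the pads.

Run:
```python
from h import *
from station import bot
s=bot.get_state();c=bot.calibration("wrist")
zt=s["position"][2]-12+45
print("lid: centre row",plane(c,(320,254),zt),"far edge-32",plane(c,(320,208),zt)[1]-32)
c1=dict(c,origin=np.array([517.78,231.71,384.735]))
im=cv2.imread("pics/w1.png");k=blob(im,dark,(332,231),45)
T=bot.calibration("top");it=cv2.imread("pics/top0.png");kt=blob(it,dark,(313,223),28)
print("slate wrist",rect(c1,k,4),"top",rect(T,kt,4),tri(c1,cv2.minAreaRect(k)[0],T,cv2.minAreaRect(kt)[0]))
print("cork top",circ(T,blob(it,wood,(389,240),26),4))
print(s["wrist_force"],go(s,[532,65,102],0))
```

```text
lid: centre row [ 399.34320347 -305.59940288  134.58266987] far edge-32 -312.5985091548727
slate wrist (array([531.67877197,  65.84372711]), [87.95721435546875, 88.51498413085938], np.float32(1.3688788)) top (array([532.39788818,  65.53607178]), [89.939208984375, 90.7715835571289], np.float32(1.3734071)) (array([532.65465436,  65.46549212,   0.70143349]), np.float64(0.466774592646021))
cork top (array([ 488.46264648, -150.1993866 ]), array([87.99389648, 88.68743134]))
[-0.35475509 -0.41020257 -1.97466714] (array([ 2.53 ,  0.883, -0.003]), np.float64(0.0))
```

>>> servo_tool(moves=[[[0.842,0.293,0],0],[[0.842,0.293,0],0],[[0.842,0.293,0],0],[[0.842,0.293,0],0]])

```text
t: 6.42
position: [442.8, -187.6, 100.4]
tool_rot: [-0.001, 0.706, 0.708, -0.001]
wrist_force: [0.0, -0.2, -0.7]
width: 62.5
finger_force: 20.0
```

>>> servo_tool(moves=[[[0.842,0.293,0],0],[[0.842,0.293,0],0],[[0.842,0.293,0],0],[[0.842,0.293,0],0]])

```text
t: 6.92
position: [487.0, -63.8, 101.2]
tool_rot: [0.0, 0.708, 0.707, -0.001]
wrist_force: [-0.4, -0.1, -1.0]
width: 62.6
finger_force: 20.0
```

>>> servo_tool(moves=[[[0.842,0.293,0.1],0],[[0.842,0.293,0.2],0],[[0.842,0.293,0.3],0],[[0.842,0.293,0.4],0],[[0.842,0.293,0.4],0],[[0.842,0.293,0.4],0]])

```text
t: 7.68
position: [531.5, 61.3, 42.2]
tool_rot: [0.001, 0.709, 0.705, -0.0]
wrist_force: [0.4, -0.6, -0.3]
width: 62.5
finger_force: 20.0
```

Run:
```python
from h import *
from station import bot
s=bot.get_state();print(s["t"],s["position"],s["width"],go(s,[532,63.8,16],0))
```

```text
7.675 [531.54133092  61.28807136  42.20453347] 62.4663646857044 (array([0.017, 0.003, 0.175]), np.float64(-0.003))
```

>>> servo_tool(moves=[[[0.015,0.003,0.05],0],[[0.015,0.003,0.1],0],[[0.015,0.003,0.13],0],[[0.015,0.003,0.15],0],[[0.015,0.003,0.165],0],[[0.015,0.003,0.172],0],[[0.015,0.003,0.172],0]])

```text
t: 8.55
position: [531.9, 66.4, 16.0]
tool_rot: [0.0, 0.707, 0.707, 0.0]
wrist_force: [0.7, 0.5, -0.2]
width: 62.4
finger_force: 20.0
```

>>> servo_tool(moves=[[[0,0,0],0],[[0,0,0],0],[[0,0,0],0],[[0,0,0],0]], hand=93)

```text
t: 9.05
position: [532.0, 66.4, 15.9]
tool_rot: [0.0, 0.707, 0.707, 0.0]
wrist_force: [-0.1, 0.6, -0.1]
width: 92.1
finger_force: 0.0
```

>>> servo_tool(moves=[[[0,0,-0.2],0],[[0,0,-0.5],0],[[0.3,0,-1],0],[[0.5,0,-1],0],[[0.5,0,-1],0],[[0.5,0,-1],0]])

```text
t: 9.8
position: [531.3, 140.7, 165.4]
tool_rot: [0.0, 0.707, 0.707, -0.001]
wrist_force: [-1.1, -0.2, -0.1]
width: 93.0
finger_force: 0.0
```

Run:
```python
from h import *
from station import bot
s=bot.get_state();c=bot.calibration("wrist");im=bot.snapshot("wrist");cv2.imwrite("pics/w4.png",im)
T=bot.calibration("top");it=bot.snapshot("top");cv2.imwrite("pics/top4.png",it)
print(s["t"],s["position"])
for n,C,I in(("w",c,im),("t",T,it)):
    p=proj(C,[532,65.6,49]);k=blob(I,wood,p,22 if n=="t" else 50)
    P=proj(C,[532,65.6,4]);d=blob(I,dark,P,26 if n=="t" else 60)
    print(n,p,circ(C,k,49),cv2.boundingRect(k),"slate",rect(C,d,4))
    if n=="w":
        b=k[:,1].max();t=k[:,1].min();print("y lid",plane(c,(p[0],b+.5),49)[1]+32,"foot",plane(c,(p[0],t-.5),4)[1]-32)
        l,r=k[:,0].min(),k[:,0].max();print("x",plane(c,((l+r)/2,p[1]),49)[0])
```

```text
9.8 [531.30509463 140.65801846 165.41725501]
w [321.56495348 258.32844921] (array([532.16485596,  73.56504059]), array([65.51250458, 80.65524292])) (292, 217, 60, 67) slate (array([531.77166748,  66.18013763]), [88.2265625, 88.8255615234375], np.float32(1.3708252))
y lid 65.73095867402924 foot 65.72709064074945
x 531.9287315119249
t [312.66806404 221.74214265] (array([531.65844727,  65.06110382]), array([65.17686462, 66.24869537])) (301, 210, 25, 25) slate (array([535.99658203,  76.97341156]), [127.93638610839844, 144.9677276611328], np.float32(0.026055368))
```

View pics/w4.png

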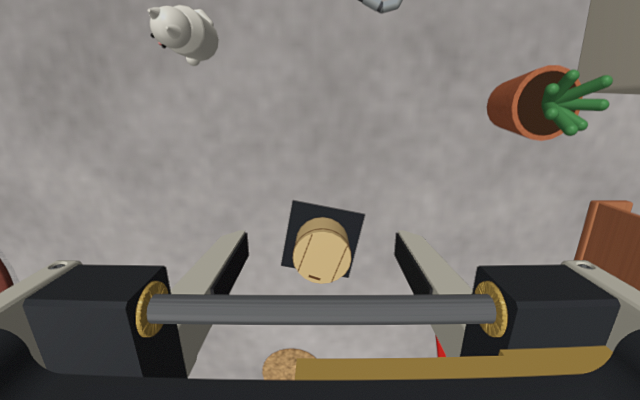

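The wrist view shows the box standing central on the slate, lid (322,258), with the cat at (183,30). Now to the cat.

>>> servo_tool(moves=[[[0.78,-0.44,-0.1],0],[[0.78,-0.44,-0.1],0],[[0.78,-0.44,-0.1],0],[[0.78,-0.44,-0.1],0]])

```text
t: 10.4
position: [465.9, 257.5, 180.4]
tool_rot: [0.0, 0.707, 0.707, -0.001]
wrist_force: [0.3, -1.0, -0.6]
width: 93.2
finger_force: 0.0
```

>>> servo_tool(moves=[[[0.78,-0.44,-0.1],0],[[0.78,-0.44,-0.1],0],[[0.78,-0.44,-0.1],0],[[0.78,-0.44,-0.1],0],[[0.78,-0.44,-0.1],0]])

```text
t: 11.02
position: [402.1, 372.1, 195.8]
tool_rot: [0.001, 0.709, 0.705, -0.0]
wrist_force: [-0.8, 0.1, -0.1]
width: 93.0
finger_force: 0.0
```

Run:
```python
from h import *
from station import bot
s=bot.get_state();c=bot.calibration("wrist");im=bot.snapshot("wrist");print(s["t"],s["position"])
p=proj(c,[398,304,40]);print("pred",p,proj(c,[398,304,0]),proj(c,[398,304,79]))
x,y=p.astype(int);cr=im[y-70:y+70,x-90:x+90];cv2.imwrite("pics/w5.png",cv2.resize(cr,None,fx=4,fy=4,interpolation=cv2.INTER_CUBIC));print("crop origin",x-90,y-70)
```

```text
11.025 [402.1369231  372.08323441 195.81489388]
pred [317.65525263 237.34547068] [317.96770998 224.93039737] [317.2781685  252.34657248]
crop origin 227 167
```

View pics/w5.png

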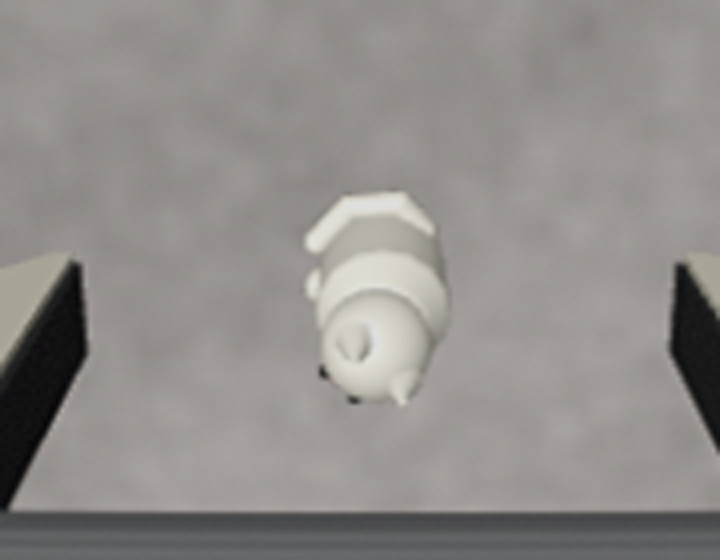

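The crop shows the cat upright, shoulder ring centred near (383,312), i.e. pixel (322.7,245), and head near (376,345), i.e. (321,253).

Run:
```python
from h import *
from station import bot
s=bot.get_state();c=bot.calibration("wrist");im=bot.snapshot("wrist");print(s["position"])
print("shoulder",plane(c,(322.7,245),40),"far edge-21",plane(c,(322.7,229.5),40)[1]-21,"head@60",plane(c,(321.5,252.5),60))
S=bot.calibration("side");T=bot.calibration("top")
k=blob(cv2.imread("pics/side0.png"),white,(228,160),20);x,y,w,h=cv2.boundingRect(k);print("side bbox",x,y,w,h)
print("head tri",tri(c,(321.5,252.5),S,(x+w/2,y+6)),"top view",cv2.boundingRect(blob(cv2.imread("pics/top0.png"),white,(230,268),16)))
im=cv2.imread("pics/side0.png");cv2.imwrite("pics/s5.png",cv2.resize(im[130:190,200:260],None,fx=8,fy=8,interpolation=cv2.INTER_CUBIC))
```

```text
[401.95573605 372.40137171 195.86252183]
shoulder [403.89081371 294.06433724  40.        ] far edge-21 293.70225463386504 head@60 [402.37496733 294.2470564   60.        ]
side bbox 208 140 40 40
head tri (array([403.97400324, 300.47082463,  72.2134496 ]), np.float64(3.1856650002669205)) top view (222, 263, 8, 13)
```

View pics/s5.png

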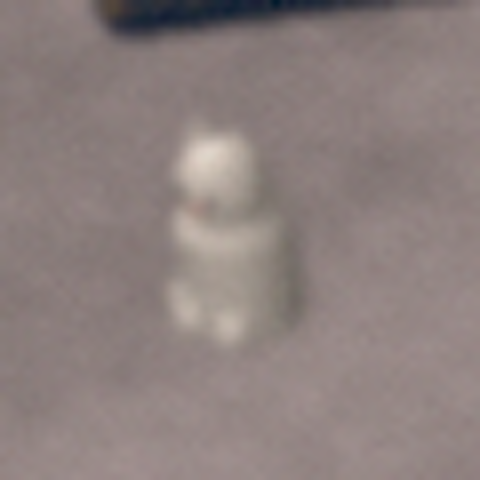

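The side crop shows the head centre at (217,172), i.e. pixel (227.1,151.5), and the body's middle at (233,275), i.e. (229.1,164.4).

Run:
```python
from h import *
from station import bot
c=bot.calibration("wrist");S=bot.calibration("side");T=bot.calibration("top");s=bot.get_state()
print("head",tri(c,(321.5,252.5),S,(227.1,151.5)),"shoulder pts",tri(c,(322.7,245),S,(228.8,157.8)))
for p in((403,294,0),(403,294,40),(403,294,62)):print(p,proj(S,p),proj(T,p),proj(c,p))
print(go(s,[403.5,294,14],0))
```

```text
head (array([401.34010967, 294.32140449,  58.96925306]), np.float64(1.512407822541112)) shoulder pts (array([403.25171068, 293.70237564,  38.06200434]), np.float64(0.7272126140106627))
(403, 294, 0) [230.30431758 168.95922595] [230.59776721 266.82643358] [322.08888732 232.38290261]
(403, 294, 40) [228.74616276 157.15632974] [228.20052094 267.27456595] [322.20940109 245.45881898]
(403, 294, 62) [227.86714161 150.49105873] [226.81828447 267.53289879] [322.28733731 253.92113303]
(array([-0.525,  0.015,  1.213]), np.float64(-0.003))
```

>>> servo_tool(moves=[[[-0.3,0.01,0],0],[[-0.52,0.01,0.2],0],[[-0.52,0.01,0.5],0],[[-0.52,0.01,0.7],0],[[-0.52,0.01,0.7],0],[[-0.52,0.01,0.7],0]])

```text
t: 11.88
position: [402.7, 297.2, 91.9]
tool_rot: [0.0, 0.708, 0.707, 0.001]
wrist_force: [0.1, -0.7, 0.7]
width: 93.0
finger_force: 0.0
```

>>> servo_tool(moves=[[[0,0,0.15],0],[[0,0,0.3],0],[[0,0,0.42],0],[[0,0,0.52],0],[[0,0,0.52],0],[[0,0,0.52],0]])

```text
t: 12.62
position: [402.1, 297.7, 13.6]
tool_rot: [0.0, 0.707, 0.707, 0.001]
wrist_force: [0.6, 0.3, 0.2]
width: 93.3
finger_force: 0.0
```

>>> servo_tool(moves=[[[0,0,0],0],[[0,0,0],0]], hand=50, force=12)

```text
t: 12.88
position: [401.6, 297.7, 13.3]
tool_rot: [0.0, 0.707, 0.707, 0.0]
wrist_force: [-0.9, -0.2, -0.0]
width: 77.1
finger_force: 0.0
```

Run:
```python
from h import *
from station import bot
s=bot.get_state();print(s["t"],s["position"],s["width"],s["wrist_force"],go(s,[403.3,294,12],0))
```

```text
12.875 [401.64368027 297.67261888  13.29058188] 77.07847713104788 [-0.86400657 -0.23692275 -0.03416173] (array([-0.024,  0.011,  0.009]), np.float64(-0.0))
```

>>> servo_tool(moves=[[[-0.024,0.01,0.008],0],[[-0.024,0.01,0.008],0],[[-0.024,0.01,0.008],0],[[-0.024,0.01,0.008],0]], hand=50)

```text
t: 13.38
position: [402.9, 293.9, 11.6]
tool_rot: [-0.0, 0.707, 0.707, -0.0]
wrist_force: [0.1, 0.2, -0.2]
width: 50.3
finger_force: 0.0
```

>>> servo_tool(moves=[[[0,0,0],0],[[0,0,0],0],[[0,0,0],0],[[0,0,0],0]], hand=36)

```text
t: 13.88
position: [403.0, 293.9, 11.6]
tool_rot: [0.0, 0.707, 0.707, 0.0]
wrist_force: [0.7, -0.8, -0.2]
width: 41.9
finger_force: 12.0
```

>>> servo_tool(moves=[[[0,0,-0.1],0],[[0,0,-0.2],0],[[0,0,-0.4],0],[[0,0,-0.6],0],[[0,0,-0.8],0],[[0,0,-0.9],0],[[0,0,-0.9],0]])

```text
t: 14.75
position: [403.2, 294.2, 147.7]
tool_rot: [-0.0, 0.707, 0.707, 0.001]
wrist_force: [-0.0, -0.7, -2.2]
width: 41.7
finger_force: 12.0
```

Run:
```python
from h import *
from station import bot
s=bot.get_state();c=bot.calibration("wrist");im=bot.snapshot("wrist");print(s["t"],s["position"],s["width"],s["wrist_force"],go(s,[532,65.7,150],0))
p=proj(c,s["position"]+[0,0,28]);print(p);x,y=p.astype(int);cv2.imwrite("pics/w6.png",cv2.resize(im[y-60:y+50,x-70:x+70],None,fx=4,fy=4));print(x-70,y-60)
```

```text
14.75 [403.21859603 294.17640833 147.70353697] 41.700428355882465 [-0.03613991 -0.73412868 -2.2168522 ] (array([-1.523,  0.858, -0.016]), np.float64(0.0))
[320.51499368 264.48768297]
250 204
```

View pics/w6.png

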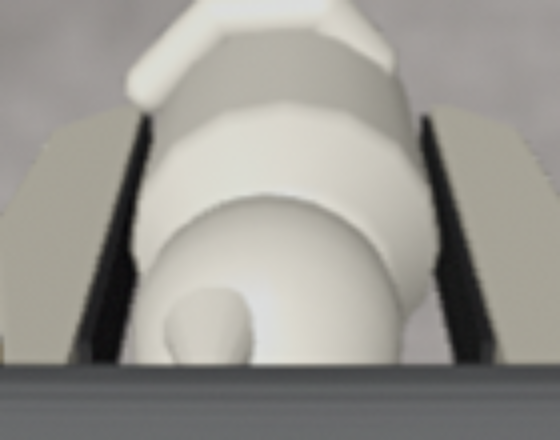

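The crop shows the cat upright between the pads, shoulder far edge at (286,103), i.e. pixel (321.5,229.8).

Run:
```python
from h import *
from station import bot
c=bot.calibration("wrist");s=bot.get_state();z=s["position"][2]+28.4
print(plane(c,(321.5,229.8),z)[1]-21-s["position"][1])
```

```text
-0.5054093521079608
```

>>> servo_tool(moves=[[[-0.2,0.11,0],0],[[-0.5,0.28,0],0],[[-0.76,0.43,0],0],[[-0.76,0.43,0],0]])

```text
t: 15.3
position: [468.7, 174.9, 145.8]
tool_rot: [0.001, 0.71, 0.704, -0.001]
wrist_force: [0.8, 0.7, -1.5]
width: 42.0
finger_force: 12.0
```

>>> servo_tool(moves=[[[-0.3,0.17,0],0],[[-0.6,0.34,0],0],[[-0.72,0.41,0.1],0],[[-0.76,0.43,0.2],0],[[-0.76,0.43,0.3],0],[[-0.76,0.43,0.35],0],[[-0.76,0.43,0.35],0],[[-0.76,0.43,0.35],0]])

```text
t: 16.3
position: [532.1, 66.5, 94.5]
tool_rot: [0.0, 0.707, 0.707, 0.0]
wrist_force: [0.3, 0.3, -1.4]
width: 41.7
finger_force: 12.0
```

Run:
```python
from h import *
from station import bot
s=bot.get_state();print(s["t"],s["position"],s["width"],go(s,[532,65.7,60.6],0))
```

```text
16.3 [532.06911245  66.4798493   94.50175451] 41.65037671882364 (array([-0.005, -0.001,  0.226]), np.float64(0.001))
```

>>> servo_tool(moves=[[[-0.004,0,0.06],0],[[-0.004,0,0.11],0],[[-0.004,0,0.15],0],[[-0.004,0,0.18],0],[[-0.004,0,0.2],0],[[-0.004,0,0.21],0],[[-0.004,0,0.215],0],[[-0.004,0,0.215],0]])

```text
t: 17.3
position: [532.0, 65.2, 62.0]
tool_rot: [0.0, 0.707, 0.707, 0.0]
wrist_force: [-0.1, 0.1, -1.0]
width: 42.2
finger_force: 12.0
```

>>> servo_tool(moves=[[[0,0,0.004],0],[[0,0,0.008],0],[[0,0,0.008],0],[[0,0,0.008],0]])

```text
t: 17.8
position: [531.9, 65.2, 60.7]
tool_rot: [0.0, 0.707, 0.707, -0.0]
wrist_force: [0.4, 0.1, -2.0]
width: 41.8
finger_force: 12.0
```

>>> servo_tool(moves=[[[0,0,0.003],0],[[0,0,0.006],0],[[0,0,0.006],0],[[0,0,0.006],0]])

```text
t: 18.3
position: [531.9, 65.2, 60.6]
tool_rot: [-0.0, 0.707, 0.707, 0.0]
wrist_force: [-2.0, -0.8, 6.1]
width: 42.0
finger_force: 12.0
```

Run:
```python
from h import *
from station import bot
s=bot.get_state();S=bot.calibration("side");im=bot.snapshot("side")
x,y=proj(S,[532,65,80]).astype(int);cv2.imwrite("pics/s7.png",cv2.resize(im[y-50:y+50,x-60:x+60],None,fx=5,fy=5,interpolation=cv2.INTER_CUBIC));print(s["wrist_force"],x-60,y-50)
```

```text
[-2.03119063 -0.77464232  6.09876583] 234 133
```

View pics/s7.png

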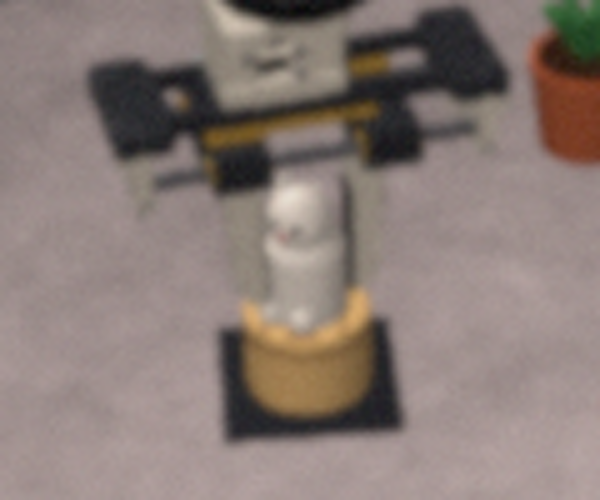

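The crop shows the cat upright in the middle of the lid, (305,255). Contact is felt, so I release and rise straight up.

>>> servo_tool(moves=[[[0,0,-0.003],0],[[0,0,-0.003],0],[[0,0,-0.003],0],[[0,0,-0.003],0],[[0,0,-0.003],0]], hand=85)

```text
t: 18.98
position: [531.9, 65.2, 60.2]
tool_rot: [-0.0, 0.707, 0.707, -0.0]
wrist_force: [0.4, 0.5, -0.8]
width: 83.7
finger_force: 0.0
```

>>> servo_tool(moves=[[[0,0,-0.15],0],[[0,0,-0.4],0],[[0,0,-0.7],0],[[0,0,-0.95],0],[[0,0,-0.95],0]])

```text
t: 19.6
position: [533.8, 65.0, 205.6]
tool_rot: [0.002, 0.707, 0.707, 0.003]
wrist_force: [0.4, -0.3, 0.2]
width: 84.9
finger_force: 0.0
```

>>> servo_tool(moves=[[[-1,0.16,0],0],[[-1,0.16,0],0],[[-1,0.16,0],0],[[-1,0.16,0],0]])

```text
t: 20.1
position: [554.8, -87.5, 201.6]
tool_rot: [-0.0, 0.709, 0.705, -0.001]
wrist_force: [-0.1, 1.1, -0.5]
width: 84.9
finger_force: 0.0
```

>>> servo_tool(moves=[[[-1,0.16,0],0],[[-1,0.16,0],0],[[-1,0.16,0],0],[[-1,0.16,0],0],[[-1,0.16,0],0]], hand=60)

```text
t: 20.72
position: [580.3, -231.0, 201.8]
tool_rot: [-0.002, 0.706, 0.708, 0.001]
wrist_force: [-0.6, 0.6, -0.7]
width: 59.9
finger_force: 0.0
```

Run:
```python
from h import *
from station import bot
s=bot.get_state();c=bot.calibration("wrist");im=bot.snapshot("wrist");cv2.imwrite("pics/w8.png",im);print(s["t"],s["position"])
p=proj(c,[578.6,-312,10]);k=blob(im,lambda h:h[...,2]<90,p,40);r=rect(c,k,14);print(p,cv2.boundingRect(k),r,rect(c,k,7))
T=bot.calibration("top");kt=blob(cv2.imread("pics/top4.png"),dark,(447,208),24)
print("tri",tri(c,cv2.minAreaRect(k)[0],T,cv2.minAreaRect(kt)[0]),rect(T,kt,7))
S=bot.calibration("side");ks=blob(cv2.imread("pics/side0.png"),dark,(368,317),24);print("tri side",tri(c,cv2.minAreaRect(k)[0],S,cv2.minAreaRect(ks)[0]))
print(go(s,[*r[0],60],r[2]+np.pi/2))
```

```text
20.725 [ 580.27446926 -230.96957496  201.79686691]
[319.58437768 235.75552665] (293, 215, 54, 44) (array([ 579.29589844, -311.3319397 ]), [34.26833724975586, 69.2874984741211], np.float32(-0.55335665)) (array([ 579.27050781, -314.47058105]), [34.94504165649414, 70.65569305419922], np.float32(-0.5533557))
tri (array([ 579.09553603, -314.39006431,    8.10336799]), np.float64(0.7829891827404433)) (array([ 579.66436768, -315.04110718]), [35.32594680786133, 71.73453521728516], np.float32(-0.58953017))
tri side (array([ 578.6398104 , -314.40893418,    7.39772538]), np.float64(0.28254393817199835))
(array([-0.539, -0.007,  0.943]), np.float64(-0.645))
```

>>> servo_tool(moves=[[[-0.55,-0.007,0.3],-0.645],[[-0.55,-0.007,0.6],-0.645],[[-0.55,-0.007,0.9],-0.645],[[-0.55,-0.007,0.9],-0.645],[[-0.55,-0.007,0.9],-0.645],[[-0.55,-0.007,0.9],-0.645],[[-0.55,-0.007,0.9],-0.645],[[-0.55,-0.007,0.9],-0.645]])

```text
t: 21.78
position: [579.3, -315.8, 67.9]
tool_rot: [-0.0, 0.275, 0.961, 0.0]
wrist_force: [0.9, -0.1, -0.1]
width: 59.7
finger_force: 0.0
```

Run:
```python
from h import *
from station import bot
s=bot.get_state();print(s["t"],s["position"],s["joint_pos"],go(s,[579.2,-314,3],-.553+np.pi/2))
```

```text
21.775 [ 579.30401732 -315.79151315   67.87568749] [ 0.36702467  0.79493628  0.17657082  1.54825156 -0.17411102  0.81398277
  1.6253054 ] (array([0.007, 0.01 , 0.433]), np.float64(-0.003))
```

>>> servo_tool(moves=[[[0.007,0.01,0.2],0],[[0.007,0.01,0.35],0],[[0.007,0.01,0.42],0],[[0.007,0.01,0.43],0],[[0.007,0.01,0.43],0]])

```text
t: 22.4
position: [579.3, -315.8, 4.1]
tool_rot: [0.001, 0.275, 0.961, -0.0]
wrist_force: [-0.6, 0.6, -0.2]
width: 60.2
finger_force: 0.0
```

>>> servo_tool(moves=[[[0,0,0],0],[[0,0,0],0],[[0,0,0],0],[[0,0,0],0],[[0,0,0],0]], hand=25, force=20)

```text
t: 23.02
position: [578.9, -315.4, 3.6]
tool_rot: [0.0, 0.275, 0.961, 0.0]
wrist_force: [0.4, -0.3, 2.7]
width: 33.6
finger_force: 20.0
```

>>> servo_tool(moves=[[[0,0,-0.2],0],[[0,0,-0.4],0],[[0,0,-0.5],0],[[0,0,-0.5],0]])

```text
t: 23.52
position: [579.1, -315.8, 79.0]
tool_rot: [0.001, 0.275, 0.961, -0.0]
wrist_force: [0.0, 0.4, -0.9]
width: 33.7
finger_force: 20.0
```

Run:
```python
from h import *
from station import bot
s=bot.get_state();print(s["t"],s["position"],s["width"],go(s,[488.3,-150,60],1.371))
c=bot.calibration("wrist");im=bot.snapshot("wrist");z=s["position"][2]-3+14
p=proj(c,[*s["position"][:2],z]);k=blob(im,lambda h:h[...,2]<90,p,60);print(p,cv2.boundingRect(k),rect(c,k,z))
```

```text
23.525 [ 579.09103382 -315.78238643   79.00423007] 33.71608150233685 (array([1.099, 0.617, 0.125]), np.float64(-0.228))
[322.12759609 250.32147363] (262, 190, 120, 110) (array([ 577.64776611, -315.29064941]), [71.66702270507812, 75.55062866210938], np.float32(1.0125175))
```

>>> servo_tool(moves=[[[0.55,0.308,0],0],[[0.55,0.308,0],0],[[0.55,0.308,0],0]])

```text
t: 23.95
position: [531.3, -228.7, 76.7]
tool_rot: [-0.003, 0.273, 0.962, 0.001]
wrist_force: [1.1, -0.1, -0.1]
width: 33.4
finger_force: 20.0
```

>>> servo_tool(moves=[[[0.55,0.308,0],0],[[0.55,0.308,0.1],0],[[0.55,0.308,0.25],0],[[0.55,0.308,0.25],0],[[0.55,0.308,0.25],0],[[0.55,0.308,0.25],0]])

```text
t: 24.7
position: [488.3, -150.8, 41.3]
tool_rot: [0.001, 0.276, 0.961, -0.0]
wrist_force: [-0.1, -0.1, -0.8]
width: 33.9
finger_force: 20.0
```

Run:
```python
from h import *
from station import bot
s=bot.get_state();print(s["t"],s["position"],s["width"],go(s,[488.3,-150.5,7.8]))
```

```text
24.7 [ 488.31020568 -150.77749735   41.30142149] 33.87865535226446 (array([0.001, 0.002, 0.223]), 0)
```

>>> servo_tool(moves=[[[0,0,0.1],0],[[0,0,0.17],0],[[0,0,0.2],0],[[0,0,0.213],0],[[0,0,0.22],0],[[0,0,0.225],0],[[0,0,0.225],0]])

```text
t: 25.58
position: [487.7, -149.8, 7.5]
tool_rot: [0.0, 0.275, 0.961, 0.0]
wrist_force: [-1.2, 0.7, 3.4]
width: 33.6
finger_force: 20.0
```

>>> servo_tool(moves=[[[0,0,-0.003],0],[[0,0,-0.003],0],[[0,0,-0.003],0],[[0,0,-0.003],0]], hand=60)

```text
t: 26.08
position: [487.6, -149.7, 7.4]
tool_rot: [-0.0, 0.275, 0.961, -0.0]
wrist_force: [-0.4, -0.1, -0.0]
width: 60.1
finger_force: 0.0
```

>>> servo_tool(moves=[[[0,0,-0.3],0],[[0,0,-0.7],0],[[0.3,0,-1],0],[[0.5,0,-1],0],[[0.5,0,-1],0],[[0.5,0,-1],0]])

```text
t: 26.82
position: [424.8, -110.4, 157.5]
tool_rot: [0.001, 0.275, 0.961, -0.0]
wrist_force: [0.1, 0.6, 0.2]
width: 59.8
finger_force: 0.0
```

Run:
```python
from h import *
from station import bot
s=bot.get_state();c=bot.calibration("wrist");im=bot.snapshot("wrist");cv2.imwrite("pics/w9.png",im);print(s["t"],s["position"])
p=proj(c,[488.3,-150,11]);k=blob(im,lambda h:h[...,2]<80,p,50);print(p,cv2.boundingRect(k),rect(c,k,14))
k=blob(im,wood,p,60);print("cork",cv2.boundingRect(k),circ(c,k,4))
T=bot.calibration("top");it=bot.snapshot("top");p=proj(T,[488,-150,11]);k=blob(it,dark,p,22);print("top key",rect(T,k,11),"cork",circ(T,blob(it,wood,p,24),4))
print(go(s,[575,270,200],0))
```

```text
26.825 [ 424.75716799 -110.42337753  157.46812555]
[321.61059197 245.97947476] (307, 218, 29, 55) (array([ 486.3710022 , -149.98774719]), [32.59961700439453, 70.61302947998047], np.float32(-0.5633688))
cork (286, 209, 72, 66) (array([ 487.64492798, -149.72181702]), array([88.27866364, 88.52165222]))
top key (array([ 477.66394043, -146.10766602]), [92.5204086303711, 121.69600677490234], np.float32(-1.5519927)) cork (array([ 475.67303467, -165.1849823 ]), array([ 87.37430573, 132.44482422]))
(array([ 0.492,  2.682, -0.284]), np.float64(0.645))
```

>>> servo_tool(moves=[[[0,0,-0.3],0.645],[[0,0.3,-0.3],0.645],[[0,0.6,-0.3],0.645],[[0,1,-0.3],0.645],[[0,1,-0.3],0.645],[[0,1,-0.3],0.645],[[0,1,-0.3],0.645],[[0,1,-0.3],0.645]], hand=75)

```text
t: 27.92
position: [503.6, 16.9, 202.1]
tool_rot: [0.0, 0.707, 0.707, -0.0]
wrist_force: [0.0, -0.1, -0.5]
width: 75.0
finger_force: 0.0
```

>>> servo_tool(moves=[[[0.88,0.17,0],0],[[0.88,0.17,0],0],[[0.88,0.17,0],0],[[0.88,0.17,0],0]])

```text
t: 28.42
position: [528.8, 149.2, 202.1]
tool_rot: [0.0, 0.707, 0.708, -0.0]
wrist_force: [0.2, -0.0, 1.4]
width: 74.7
finger_force: 0.0
```

>>> servo_tool(moves=[[[0.88,0.17,0],0],[[0.88,0.17,0],0],[[0.88,0.17,0],0],[[0.88,0.17,0],0]])

```text
t: 28.92
position: [554.8, 279.0, 202.3]
tool_rot: [0.001, 0.708, 0.706, -0.001]
wrist_force: [0.3, -0.2, 0.4]
width: 75.0
finger_force: 0.0
```

>>> servo_tool(moves=[[[0.88,0.17,0.1],0],[[0.88,0.17,0.1],0],[[0.88,0.17,0.1],0],[[0.88,0.17,0.1],0],[[0.88,0.17,0.1],0]])

```text
t: 29.55
position: [581.5, 408.9, 188.4]
tool_rot: [0.001, 0.709, 0.705, -0.0]
wrist_force: [0.2, -0.4, -0.0]
width: 74.8
finger_force: 0.0
```

Run:
```python
from h import *
from station import bot
s=bot.get_state();c=bot.calibration("wrist");im=bot.snapshot("wrist");cv2.imwrite("pics/wA.png",im);print(s["t"],s["position"])
p=proj(c,[581,344,5]);x,y=p.astype(int);print(x-80,y-60);cv2.imwrite("pics/wA_c.png",cv2.resize(im[y-60:y+60,x-80:x+80],None,fx=4,fy=4,interpolation=cv2.INTER_CUBIC))
```

```text
29.55 [581.48045706 408.94139964 188.41602854]
240 166
```

View pics/wA_c.png

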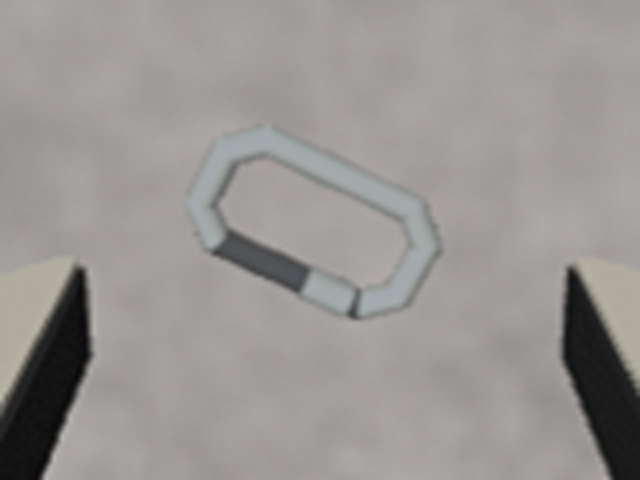

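The crop shows the carabiner from (187,200) to (440,245), its long sides slanting down to the right, gate (265,262).

Run:
```python
from h import *
from station import bot
s=bot.get_state();c=bot.calibration("wrist");im=cv2.imread("pics/wA.png")
C=im[166:256,265:375].astype(int);m=((C[...,0]-C[...,2]>4)|(C.max(2)<110)).astype(np.uint8)*255
m=cv2.morphologyEx(m,cv2.MORPH_CLOSE,np.ones((3,3)))
k=max(cv2.findContours(m,0,1)[0],key=cv2.contourArea)[:,0,:].astype(np.float32)+[265,166]
for z in(0,5,10):print(z,cv2.boundingRect(k.astype(np.float32)),rect(c,k,z))
S=bot.calibration("side");T=bot.calibration("top");m=cv2.minAreaRect(k.astype(np.float32))[0]
print("tri",tri(c,m,T,(215,204.5)),tri(c,m,S,(286.5,148)))
r=rect(c,k,5);print(go(s,[*r[0],60],r[2]+np.pi/2))
```

```text
0 (287, 198, 61, 48) (array([576.3526001 , 348.44055176]), [46.70615768432617, 79.71478271484375], np.float32(-0.47283828))
5 (287, 198, 61, 48) (array([576.43054199, 350.41983032]), [46.048038482666016, 78.5915298461914], np.float32(-0.4728349))
10 (287, 198, 61, 48) (array([576.50836182, 352.39889526]), [45.389888763427734, 77.46830749511719], np.float32(-0.4728384))
tri (array([577.53585827, 346.61300274,  -4.67361712]), np.float64(2.9716962444542876)) (array([578.85992047, 349.04199821,   2.15160398]), np.float64(5.4522713477133875))
(array([-0.393, -0.031,  0.857]), np.float64(-0.702))
```

>>> servo_tool(moves=[[[-0.393,-0.033,0.2],-0.702],[[-0.393,-0.033,0.4],-0.702],[[-0.393,-0.033,0.6],-0.702],[[-0.393,-0.033,0.8],-0.702],[[-0.393,-0.033,0.86],-0.702],[[-0.393,-0.033,0.86],-0.702],[[-0.393,-0.033,0.86],-0.702],[[-0.393,-0.033,0.86],-0.702],[[-0.393,-0.033,0.86],-0.702]])

```text
t: 30.72
position: [575.1, 354.0, 58.9]
tool_rot: [0.0, 0.233, 0.973, 0.0]
wrist_force: [0.5, -0.2, -0.5]
width: 74.7
finger_force: 0.0
```

Run:
```python
from h import *
from station import bot
s=bot.get_state();print(s["t"],s["position"],go(s,[576.5,350,2.5],-.473+np.pi/2))
c=bot.calibration("wrist");im=bot.snapshot("wrist");cv2.imwrite("pics/wB.png",im)
p=proj(c,[576.5,350,5]).astype(int);x,y=p
C=im[y-75:y+75,x-65:x+65].astype(int);m=((C[...,0]-C[...,2]>4)).astype(np.uint8)*255
k=max(cv2.findContours(m,0,1)[0],key=cv2.contourArea)[:,0,:].astype(np.float32)+np.float32([x-65,y-75]);print(p,cv2.boundingRect(k),rect(c,k,5))
```

```text
30.725 [575.14347315 354.04253081  58.88249229] (array([-0.02 , -0.02 ,  0.376]), np.float64(0.002))
[318 217] (291, 170, 58, 93) (array([578.01049805, 350.48782349]), [45.059051513671875, 80.08055114746094], np.float32(-0.47013345))
```

>>> servo_tool(moves=[[[-0.025,-0.016,0.15],0],[[-0.025,-0.016,0.3],0],[[-0.025,-0.016,0.36],0],[[-0.025,-0.016,0.374],0],[[-0.025,-0.016,0.374],0]])

```text
t: 31.4
position: [577.7, 350.8, 3.0]
tool_rot: [0.0, 0.232, 0.973, 0.0]
wrist_force: [0.1, 0.2, -0.6]
width: 75.1
finger_force: 0.0
```

>>> servo_tool(moves=[[[0,0,0],0],[[0,0,0],0],[[0,0,0],0],[[0,0,0],0],[[0,0,0],0]], hand=38, force=20)

```text
t: 32.02
position: [577.4, 350.6, 2.6]
tool_rot: [0.0, 0.232, 0.973, 0.0]
wrist_force: [-0.0, -0.0, 1.4]
width: 47.1
finger_force: 20.0
```

>>> servo_tool(moves=[[[0,0,-0.2],0],[[0,0,-0.5],0],[[0,0,-0.9],0],[[0,0,-0.95],0],[[0,0,-0.95],0]])

```text
t: 32.65
position: [576.8, 350.3, 144.7]
tool_rot: [-0.0, 0.232, 0.973, -0.0]
wrist_force: [0.4, 0.6, -1.0]
width: 47.3
finger_force: 20.0
```

Run:
```python
from h import *
from station import bot
s=bot.get_state();print(s["t"],s["position"],s["width"],go(s,[510.2,-42.2,150],-.2))
```

```text
32.65 [576.80647127 350.26579844 144.66256436] 47.259787100745925 (array([-0.785, -2.535, -0.035]), np.float64(0.829))
```

>>> servo_tool(moves=[[[0,-0.2,-0.35],0],[[-0.262,-0.845,-0.35],0],[[-0.262,-0.845,-0.35],0],[[-0.262,-0.845,-0.35],0]])

```text
t: 33.15
position: [554.2, 213.5, 195.2]
tool_rot: [-0.002, 0.236, 0.972, -0.003]
wrist_force: [0.3, -0.0, -0.6]
width: 47.0
finger_force: 20.0
```

>>> servo_tool(moves=[[[-0.262,-0.845,0],0],[[-0.262,-0.845,0],0],[[-0.262,-0.845,0],0],[[-0.262,-0.845,0],0]])

```text
t: 33.65
position: [532.4, 89.7, 196.0]
tool_rot: [-0.001, 0.232, 0.973, 0.0]
wrist_force: [-0.9, 0.5, -0.9]
width: 47.2
finger_force: 20.0
```

>>> servo_tool(moves=[[[-0.262,-0.845,0],0.829],[[-0.262,-0.845,0],0.829],[[-0.262,-0.845,0],0.829],[[-0.262,-0.845,0],0.829],[[-0.262,-0.845,0],0.829],[[-0.262,-0.845,0],0.829],[[-0.262,-0.845,0],0.829],[[-0.262,-0.845,0],0.829],[[-0.262,-0.845,0],0.829]])

```text
t: 34.78
position: [511.1, -40.4, 196.8]
tool_rot: [-0.0, 0.772, 0.635, -0.0]
wrist_force: [-0.2, 0.4, -0.6]
width: 46.9
finger_force: 20.0
```

Run:
```python
from h import *
from station import bot
s=bot.get_state();print(s["t"],s["position"],s["width"],go(s,[510.2,-42.2,2.8],-.2))
```

```text
34.775 [511.14069759 -40.35954437 196.81394271] 46.94605679350615 (array([-0.014, -0.003,  1.293]), np.float64(0.004))
```

>>> servo_tool(moves=[[[-0.012,-0.003,0.3],0],[[-0.012,-0.003,0.6],0],[[-0.012,-0.003,0.9],0],[[-0.012,-0.003,0.95],0],[[-0.012,-0.003,0.95],0],[[-0.012,-0.003,0.95],0]])

```text
t: 35.52
position: [511.5, -43.9, 56.5]
tool_rot: [0.001, 0.774, 0.633, 0.001]
wrist_force: [0.5, 0.4, -0.7]
width: 47.1
finger_force: 20.0
```

Run:
```python
from h import *
from station import bot
s=bot.get_state();print(s["t"],s["position"],s["width"],go(s,[510.2,-42.2,2.8],-.2))
```

```text
35.525 [511.50553294 -43.93869387  56.54427161] 47.08087837822278 (array([ 0.009, -0.012,  0.358]), np.float64(0.001))
```

Lower, release with a small opening (60 mm), then rise and check.

>>> servo_tool(moves=[[[0.009,-0.01,0.15],0],[[0.009,-0.01,0.28],0],[[0.009,-0.01,0.33],0],[[0.009,-0.01,0.35],0],[[0.009,-0.01,0.357],0],[[0.009,-0.01,0.357],0],[[0.009,-0.01,0.357],0]])

```text
t: 36.4
position: [509.5, -42.3, 2.5]
tool_rot: [0.001, 0.774, 0.633, 0.001]
wrist_force: [-1.5, 0.4, 6.7]
width: 47.3
finger_force: 20.0
```

>>> servo_tool(moves=[[[0,0,-0.003],0],[[0,0,-0.003],0],[[0,0,-0.003],0],[[0,0,-0.003],0]], hand=65)

```text
t: 36.9
position: [508.7, -42.2, 1.6]
tool_rot: [-0.0, 0.774, 0.633, -0.0]
wrist_force: [-0.5, 0.0, -0.2]
width: 64.8
finger_force: 0.0
```

>>> servo_tool(moves=[[[0,0,-0.3],0],[[0,0,-0.6],0],[[0,0,-0.95],0],[[0,0,-0.95],0],[[0,0,-0.95],0]])

```text
t: 37.52
position: [508.2, -41.8, 143.8]
tool_rot: [-0.001, 0.774, 0.633, -0.0]
wrist_force: [-0.3, -0.0, -0.7]
width: 64.8
finger_force: 0.0
```

>>> servo_tool(moves=[[[0.2,0,-0.4],0],[[0.5,0,-0.4],0],[[0.5,0,-0.4],0],[[0.5,0,-0.4],0]])

```text
t: 38.02
position: [522.4, 30.9, 202.6]
tool_rot: [-0.001, 0.774, 0.633, -0.002]
wrist_force: [-0.7, 0.1, 0.5]
width: 65.0
finger_force: 0.0
```

Run:
```python
from h import *
from station import bot
s=bot.get_state();c=bot.calibration("wrist");im=bot.snapshot("wrist");cv2.imwrite("pics/wC.png",im);print(s["t"],s["position"])
p=proj(c,[510.2,-42.2,5]);x,y=p.astype(int);print(p)
C=im[y-40:y+40,x-45:x+45].astype(int);m=((C[...,0]-C[...,2]>4)).astype(np.uint8)*255
m=cv2.morphologyEx(m,cv2.MORPH_CLOSE,np.ones((3,3)))
k=max(cv2.findContours(m,0,1)[0],key=cv2.contourArea)[:,0,:].astype(np.float32)+np.float32([x-45,y-40]);print(cv2.boundingRect(k),rect(c,k,5))
k=blob(im,wood,proj(c,[488,-150,4]),55);print("cork",cv2.boundingRect(k),circ(c,k,4))
```

```text
38.025 [522.44706078  30.94415821 202.5726481 ]
[323.07263352 228.58385256]
(306, 202, 33, 54) (array([508.21765137, -42.85396957]), [43.23489761352539, 78.5136947631836], np.float32(1.3598458))
cork (294, 270, 59, 25) (array([ 488.85476685, -147.15805054]), array([84.85151672, 86.84455872]))
```

View pics/wC.png

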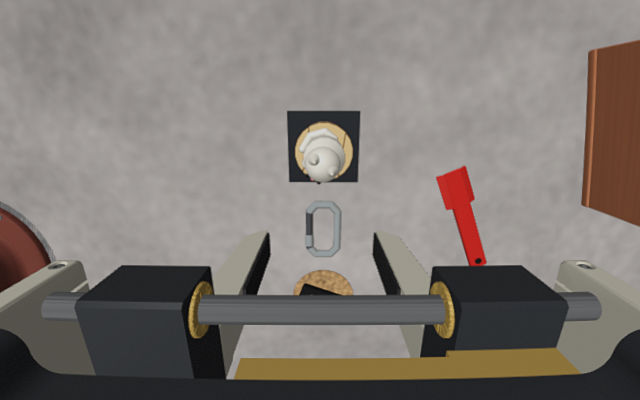

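The wrist view shows the carabiner (323,229) between slate and cork, the cat upright on the box (322,155), the key on the cork (325,290), and the horn (462,215). Now to the horn.

>>> servo_tool(moves=[[[0.02,1,0.05],-0.255],[[0.02,1,0.05],-0.255],[[0.02,1,0.05],-0.255],[[0.02,1,0.05],-0.255],[[0.02,1,0.05],-0.255],[[0.02,1,0.05],-0.255]], hand=50)

```text
t: 38.83
position: [670.2, 4.7, 196.9]
tool_rot: [-0.0, 0.633, 0.774, -0.0]
wrist_force: [-0.0, -0.1, -0.7]
width: 49.6
finger_force: 0.0
```

Run:
```python
from h import *
from station import bot
s=bot.get_state();c=bot.calibration("wrist");im=bot.snapshot("wrist");cv2.imwrite("pics/wD.png",im);print(s["t"],s["position"])
p=proj(c,[702,-69,5]);k=blob(im,red,p,75);print(p,cv2.boundingRect(k))
for z in(5,10):print(rect(c,k,z))
T=bot.calibration("top");kt=blob(cv2.imread("pics/top4.png"),red,(361,165),35);S=bot.calibration("side");ks=blob(cv2.imread("pics/side0.png"),red,(377,227),35)
print(rect(T,kt,7),tri(T,cv2.minAreaRect(kt)[0],S,cv2.minAreaRect(ks)[0]))
# handle axis: far end of the contour on the -y side
P=np.array([plane(c,q,8)[:2] for q in k]);h=P[P[:,1]<-80]
print(cv2.minAreaRect(h.astype(np.float32)),cv2.fitLine(h.astype(np.float32),cv2.DIST_L2,0,.01,.01).ravel())
print(go(s,[702,-69,60],.2))
```

```text
38.825 [670.20056501   4.69890031 196.94938094]
[333.2935176  233.52632242] (319, 180, 31, 103)
(array([702.0748291 , -69.56761169]), [38.53874588012695, 149.4186248779297], np.float32(-1.372558))
(array([701.4151001 , -67.45088959]), [38.001136779785156, 147.33428955078125], np.float32(-1.3725581))
(array([703.04650879, -68.34148407]), [38.690635681152344, 147.8931121826172], np.float32(-1.3500444)) (array([703.01222233, -68.29692319,   4.71259184]), np.float64(0.869971830933474))
((710.7122192382812, -109.79751586914062), (22.158109664916992, 63.611419677734375), 10.027801513671875) [ 2.26430699e-01 -9.74027276e-01  7.11099304e+02 -1.13897064e+02]
(array([-0.524,  0.111,  0.913]), np.float64(0.0))
```

>>> servo_tool(moves=[[[-0.52,0.111,0.2],0],[[-0.52,0.111,0.5],0],[[-0.52,0.111,0.8],0],[[-0.52,0.111,0.9],0],[[-0.52,0.111,0.9],0],[[-0.52,0.111,0.9],0]])

```text
t: 39.62
position: [704.9, -68.3, 64.4]
tool_rot: [0.002, 0.632, 0.775, 0.001]
wrist_force: [0.4, -0.4, -0.1]
width: 50.0
finger_force: 0.0
```

Run:
```python
from h import *
from station import bot
s=bot.get_state();print(s["t"],s["position"],go(s,[702,-68.7,2.5],.198))
```

```text
39.625 [704.87818929 -68.28834612  64.44134813] (array([ 0.002, -0.021,  0.413]), np.float64(0.002))
```

>>> servo_tool(moves=[[[0,-0.018,0.15],0],[[0,-0.018,0.3],0],[[0,-0.018,0.39],0],[[0,-0.018,0.41],0],[[0,-0.018,0.41],0]])

```text
t: 40.25
position: [701.0, -69.1, 0.6]
tool_rot: [0.0, 0.633, 0.774, 0.0]
wrist_force: [-0.2, 0.2, 0.2]
width: 50.1
finger_force: 0.0
```

>>> servo_tool(moves=[[[0,0,0],0],[[0,0,0],0],[[0,0,0],0],[[0,0,0],0],[[0,0,0],0]], hand=15, force=20)

```text
t: 40.88
position: [700.8, -69.2, 0.5]
tool_rot: [0.0, 0.633, 0.774, 0.0]
wrist_force: [-0.9, -0.4, 1.9]
width: 23.9
finger_force: 20.3
```

>>> servo_tool(moves=[[[0,0,-0.15],0],[[0,0,-0.35],0],[[0,0,-0.4],0],[[0,0,-0.4],0],[[0,0,-0.4],0]])

```text
t: 41.5
position: [699.6, -68.8, 59.1]
tool_rot: [-0.001, 0.633, 0.774, -0.001]
wrist_force: [-0.2, -0.3, -1.2]
width: 23.9
finger_force: 20.0
```

Run:
```python
from h import *
from station import bot
s=bot.get_state();print(s["t"],s["position"],s["width"],go(s,[588.8,-58.3,60],-.2))
```

```text
41.5 [699.58547786 -68.77533377  59.06963737] 23.94031951859095 (array([ 0.216, -0.71 , -0.004]), np.float64(0.255))
```

>>> servo_tool(moves=[[[0.05,-0.2,0],0.255],[[0.15,-0.4,0],0.255],[[0.216,-0.6,0],0.255],[[0.216,-0.71,0],0.255],[[0.216,-0.71,0],0.255],[[0.216,-0.71,0],0.255]])

```text
t: 42.25
position: [590.5, -58.5, 59.9]
tool_rot: [0.0, 0.774, 0.633, 0.0]
wrist_force: [0.6, 0.4, -1.1]
width: 23.9
finger_force: 20.0
```

>>> servo_tool(moves=[[[0,0,0.1],0],[[0,0,0.2],0],[[0,0,0.2],0],[[0,0,0.2],0]])

```text
t: 42.75
position: [589.8, -58.7, 30.0]
tool_rot: [-0.0, 0.774, 0.633, -0.0]
wrist_force: [0.6, -1.1, 0.3]
width: 23.8
finger_force: 20.0
```

Run:
```python
from h import *
from station import bot
s=bot.get_state();print(s["t"],s["position"],s["width"],go(s,[588.8,-58.3,0.8],-.2))
```

```text
42.75 [589.76673068 -58.74995241  29.95035188] 23.78736853281708 (array([ 0.002, -0.007,  0.194]), np.float64(0.0))
```

>>> servo_tool(moves=[[[0,-0.005,0.1],0],[[0,-0.005,0.16],0],[[0,-0.005,0.18],0],[[0,-0.005,0.188],0],[[0,-0.005,0.193],0],[[0,-0.005,0.193],0]])

```text
t: 43.5
position: [589.2, -58.5, 1.5]
tool_rot: [0.0, 0.774, 0.633, 0.0]
wrist_force: [-0.0, 0.7, -0.6]
width: 23.9
finger_force: 20.0
```

>>> servo_tool(moves=[[[0,0,0],0],[[0,0,0],0],[[0,0,0],0],[[0,0,0],0]], hand=42)

```text
t: 44.0
position: [589.0, -58.5, 1.3]
tool_rot: [0.0, 0.774, 0.633, -0.0]
wrist_force: [-0.2, 0.3, -0.4]
width: 42.1
finger_force: 0.0
```

>>> servo_tool(moves=[[[0,0,-0.2],0],[[0,0,-0.5],0],[[0,0,-0.95],0],[[0,0,-0.95],0],[[0,0,-0.95],0]])

```text
t: 44.62
position: [588.7, -58.1, 143.9]
tool_rot: [-0.0, 0.774, 0.633, 0.0]
wrist_force: [-0.9, 0.0, 0.0]
width: 42.3
finger_force: 0.0
```

>>> servo_tool(moves=[[[0.2,0.3,-0.5],0],[[0.5,0.3,-0.5],0],[[0.7,0.3,-0.5],0],[[0.7,0.3,-0.5],0],[[0.7,0.3,-0.5],0]])

```text
t: 45.25
position: [652.6, 33.8, 216.9]
tool_rot: [-0.001, 0.775, 0.632, -0.002]
wrist_force: [-0.3, -0.6, -0.3]
width: 42.3
finger_force: 0.0
```

Run:
```python
from h import *
from station import bot
s=bot.get_state();c=bot.calibration("wrist");im=bot.snapshot("wrist");cv2.imwrite("pics/wE.png",im);print(s["t"],s["position"])
p=proj(c,[588.8,-58.3,5]);k=blob(im,red,p,75);print(p,cv2.boundingRect(k),rect(c,k,7))
x,y=proj(c,[510.2,-42.2,5]).astype(int);C=im[y-40:y+40,x-45:x+45].astype(int);m=((C[...,0]-C[...,2]>4)).astype(np.uint8)*255
k=max(cv2.findContours(m,0,1)[0],key=cv2.contourArea)[:,0,:].astype(np.float32)+np.float32([x-45,y-40]);print("carab",cv2.boundingRect(k),rect(c,k,5))
```

```text
45.25 [652.64677784  33.82235811 216.92294044]
[290.72533071 243.06777412] (275, 194, 29, 95) (array([589.00286865, -58.18650055]), [38.21146774291992, 148.29348754882812], np.float32(1.3699249))
carab (218, 218, 32, 51) (array([506.71603394, -42.93729401]), [43.20683288574219, 79.93655395507812], np.float32(1.3579302))
```

View pics/wE.png

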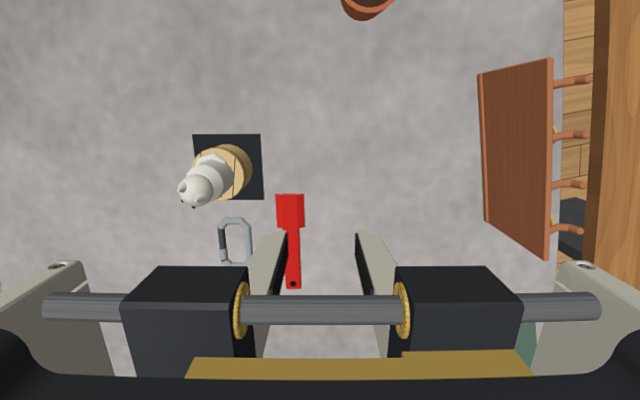

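The view shows the horn (290,241) parallel to the row behind the carabiner (235,240), with cat and box undisturbed. I'll check the carabiner once more, with its dark gate in the mask.

Run:
```python
from h import *
from station import bot
c=bot.calibration("wrist");im=cv2.imread("pics/wE.png")
x,y=proj(c,[510.2,-42.2,5]).astype(int);C=im[y-38:y+24,x-28:x+22].astype(int);m=((C[...,0]-C[...,2]>2)|(C.max(2)<105)).astype(np.uint8)*255
m=cv2.morphologyEx(m,cv2.MORPH_CLOSE,np.ones((3,3)))
k=max(cv2.findContours(m,0,1)[0],key=cv2.contourArea)[:,0,:].astype(np.float32)+np.float32([x-28,y-38]);print(x,y,cv2.boundingRect(k),rect(c,k,5))
print(rect(c,blob(im,dark,proj(c,[532,65.6,4]),50),4))
```

```text
235 242 (218, 218, 35, 48) (array([509.40097046, -41.65406036]), [48.44186782836914, 74.98704528808594], np.float32(1.3649044))
(array([532.7588501 ,  65.68437195]), [86.82331085205078, 88.58654022216797], np.float32(-0.19769087))
```

```bash
python3 -c "
from station import bot
print(bot.close_job())"
```

```text
the job is handed in; nothing more can be done
None
```

The job is handed in at about 45 s: by my last camera measurements everything stands or lies within about 2 mm of where you asked. The cat was never tipped, and the plant pot, tea-light glass and spectacle case were not touched.

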